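# Register a bar blank in a punching jig and strike the leaning punch

## Robot

A 6-joint arm with a two-finger parallel gripper is mounted at the origin on the work surface. World frame = base frame: x ahead of the robot, y to its left, z up, the work surface at z = 0. Lengths are in mm, angles in rad, forces in N, time in s.
With the tool pointing down it reaches from about 350 to 975 mm from the base axis. Payload 7.1 kg.
Tool frame: the origin (TCP) lies at the very end of the fingers, on their centre line; the grasp point (between the pads) lies tcp_to_grasp behind it (tcp_to_grasp is the distance from the TCP to the grasp point, in mm); z points along the fingers, x is the direction in which the jaws open and shut, and the axes are right-handed (so a half turn about z gives the same grasp; the last joint's range is limited). The gripper opens to 88 mm and grips with 3 to 60 N. Pads are 20 mm wide; open, the fingers measure 115 mm over their backs; the gripper's body (75 mm by 178 mm) begins 61 mm behind the grasp point.
Start: joints at [-1.358, 0.423, 1.63, -0, 1.089, -0.019], TCP at [143.6, -608.263, 197.675] pointing down, gripper open.
Joint ranges: [-3, 3], [-0.9, 2.11], [0.09, 2.58], [-1.31, 4.45], [0.11, 2.69], [-2.54, 2.54]. Speed limits (rad/s): [2.39, 2.39, 3.01, 3.14, 3.14, 3.14].

## Interface

Orientations are given as a rotation vector (axis times angle).
In Python, from workcell import get_obs, get_image, close_job, recognise, mark_of, tcp_to_grasp gives the robot as it stands. The module is installed in compiled form; this text tells all that it offers.
- The arm moves only by the tool move_arm, never from a script. Its argument "motion" is a list of rows, each a list of 7 numbers: the shift along the world's x, y, z in mm, then the turn, a rotation vector about the world's x, y, z in rad, then the finger opening in mm, from 0 to 87.8. A call has 1 to 5 rows; each row is the pose to reach, as a shift and turn from the pose commanded when the call began; what a row does not reach only later rows make up. A row lasts 1/12 s, in which the tool goes at most 41.7 mm and 7.16 degrees, less where a joint would pass 70% of its speed; a pose out of reach is approached as far as the arm can. A call with a gripper value outside its range is refused whole. The fingers move at their own pace and stop on an object; the grip force is fixed at half the most. Time passes only in rows, so rows that repeat a pose let the fingers close. It gives the time, the measured TCP pose, the force and the opening at its end, in the units of the state.
- get_obs(): the state, without advancing time (a new reading comes with each control period).
- get_image(name): name is "scene" or "top" or "wrist"; returns a dict with "color" (400x640x3 uint8, red, green, blue), "mtx" (3x3 intrinsics, pixels), "camera_from_world" (4x4, takes a point from world to camera coordinates). Camera axes: x right, y up, looking along -z (the intrinsics and any distortion apply to the point x, -y, -z); pixel columns grow to the right and rows downward; lengths in mm; the calibration is good to about 2 mm. A picture is of the moment at which its call begins. There is no depth.
- close_job(): hands the job in, once; it reports no verdict.
Trained networks look in a picture, given as the dict that the camera call returned (one of the last four; its "shot" number tells which), for a name from the list of things; names that differ only in an ending like _2 or _b are one class to them, and where a whole thing is asked for, a point or a joint stands for the part that bears it (a point fixed in the world has none). Each returns a list of dicts, best first, with "p" (0 to 1); they miss things now and then, are a little off and sometimes report something else, mostly with a low value. They report only what shows in the picture. A call takes as long as a camera call. They do not tell look-alikes from the thing itself.
- recognise(picture, label): "bbox" ([centre column, centre row, width, height] in pixels, round what is visible of it).
- mark_of(picture, label): "location" ([row, column] in pixels: a listed point, or the origin of a listed thing).
The state is a dict: "t": time; "qpos": joint angles; "qvel": joint speeds; "joint_torque": joint torques, N m; "ee_pos": TCP position; "orientation": TCP orientation; "ft_force": force on the tool from outside, world axes, zero at the start; "moment": the same for the moment, N m; "width": finger opening in mm.
Only numpy, scipy, OpenCV 4.12 (cv2) and the standard library are available. Lean on these libraries where they do the work, as an engineer would, in place of code of your own. Each camera call takes 0.05 s, during which the arm holds its last target. There are 200 camera calls.

## Task

Slide the loose brass bar on the punching jig up against both the long back rail and the green end block, so that it lies flush on both; then press the red spring plunger of the leaning punch all the way down to its stop for a moment and let it spring back, leaving the bar home and your gripper clear. Do not press the plunger before the bar is home, and leave the other things on the bench where they are.

Things in the scene. Friction and masses are not known exactly. Their poses are not given: they have to be found in the camera images.
- jig: Fixed punching jig on the bench: dark steel base plate 12 mm thick, x -80 to +65, y -152 to +133 mm in its own frame. Origin on the bench top; z up, x towards the back rail, y along the rail towards the end block. Bar home (flush on rail and block): the bar's origin is at x 30, y -15, z 12 mm in this frame.
- rail_face (a point): Middle of the foot of the back rail's bar-side face, in the jig's frame x 45, y -35, z 12 mm; axes as the jig's. The steel rail runs along y from -130 to +60 mm, is 14 mm thick and stands 16 mm above the plate. The bar's long edge must lie on this face.
- block_face (a point): Foot of the bar-side face of the green end block, in the jig's frame x 30, y 60, z 12 mm; axes as the jig's. Block x 0 to 60, y 60 to 120, top z 65 mm. The bar's end must lie on this face. In the block stands the punch: an aluminium sleeve 24 mm across leaning 35 degrees from vertical to +y (away from the bar), its low end 11 mm above the bar's top.
- hood (a point): Centre of the underside of the fixed grey lamp hood over the block: 85 mm (x) x 42 mm (y) x 24 mm, in the jig's frame x -13 to 73, y 66 to 108, z 212 to 236 mm, on a post behind the block (x 85, y 50). It leaves no room for a gripper upright over the plunger head; the way in along the leaning plunger axis is free.
- bar: Loose yellow brass bar blank, 30 mm (its x) x 150 mm (its y) x 15 mm thick, 0.4 to 0.7 kg, lying flat on the jig plate clear of both rail and block, turned up to 9 degrees. Origin: centre of its underside. It slides on the plate under a push of some 4 to 9 N; a firm push (up to 20 N) squares it against the stops.
- plunger (a joint): Travel of the red spring plunger of the punch along its leaning axis, m: 0 = up, 0.014 = fully down on its stop. A spring returns it by itself; about 4 N to start, 12 N at the stop. Its thin point does not push the bar.
- plunger_top (a point): Centre of the top face of the round red plunger head, 36 mm across, 14 mm thick; moves with the plunger. Its z axis is the plunger axis, up and out of the head, 35 degrees from vertical (leaning to the jig's +y); pressing goes along its -z. At rest it is at x 30, y 120, z 129 mm in the jig's frame.
- drift: Bystander: standing steel drift pin, 24 mm across, 85 mm tall, behind the back rail. Origin: on its underside. Leave it alone.
- hammer: Bystander: hammer lying on the bench between jig and robot. Origin: on its underside. Leave it alone.
- brush: Bystander: hand brush lying to the right of the jig (-y side). Origin: on its underside. Leave it alone.
- grinder: Bystander: pneumatic die grinder, black with a brass tail, lying to the left of the jig (+y side), 215 mm long, 44 mm high. Origin: on its underside. Leave it alone.
- can: Bystander: orange-labelled can, 60 mm across, 125 mm tall, in the row beyond the jig. Origin: on its underside. Leave it alone.
- mug: Bystander: blue mug, 80 mm across, 95 mm tall, in the row beyond the jig. Origin: on its underside. Leave it alone.
- jar: Bystander: amber glass jar, 72 mm across, 100 mm tall, in the row beyond the jig. Origin: on its underside. Leave it alone.
There are look-alikes about, which are no part of the job. Several things have the shape of the bar; the one meant has the colours described above.

How it is judged:
By the outcome, as a careful person would: the job done as asked, in the order asked, and still so for the second after the job is handed in, with the robot touching nothing.
It also fails if it takes over 72 s, if anything falls off the work surface, if the arm or the gripper's body presses on something with over 40 N, if the wrist force passes 120 N, or if a joint passes its speed limit or range.

## Working session

There is one attempt and no reset: what is moved stays moved. The work goes in short steps, Python scripts to look and compute and a tool call to move; the robot and the scene stay as the last step left them, time stands still between calls to the robot, and variables do not carry over. Pictures are saved under pics/ and viewed, about 8 in all and at most 12, crops included, and the job is handed in when it is done.

Besides the shell and the picture viewer there is one more tool, called after "Emit:" as name(argument=value, ...), one argument or row to a line, values as JSON. move_arm: Moves the arm, as the interface text tells. Its arguments: {"type":"object","properties":{"motion":{"type":"array"}},"required":["motion"]}

```bash
mkdir -p pics; python3 - <<'E'
from workcell import *
import cv2,numpy as np,pickle
o=get_obs();print({k:np.round(v,3) for k,v in o.items()},tcp_to_grasp)
for n in("scene","top"):
    p=get_image(n);pickle.dump(p,open(n+".pkl","wb"));cv2.imwrite(f"pics/{n}0.png",p["color"][:,:,::-1])
    print(n,p.keys(),p["mtx"].tolist(),np.round(p["camera_from_world"],3).tolist())
    for l in("jig","rail_face","block_face","hood","bar","plunger_top","drift"):
        print(l,[(np.round(d["location"],1).tolist(),round(d["p"],2)) for d in mark_of(p,l)][:3])
E
```

```text
{'t': np.float64(0.0), 'qpos': array([-1.358,  0.424,  1.631, -0.   ,  1.089, -0.019]), 'qvel': array([-0.001,  0.001,  0.001, -0.001,  0.001, -0.001]), 'joint_torque': array([ 5.0000e-03, -5.4461e+01, -2.7366e+01,  6.5000e-02,  2.3000e-02,
       -0.0000e+00]), 'ee_pos': array([ 143.488, -607.695,  196.936]), 'orientation': array([-2.463e+00,  1.949e+00,  2.000e-03]), 'ft_force': array([0.408, 0.331, 0.131]), 'moment': array([-0.026,  0.011,  0.037]), 'width': np.float64(87.614)} 18.700000000000003
scene dict_keys(['color', 'mtx', 'camera_from_world', 'shot']) [[419.5254982090403, 0.0, 316.9939809579827], [0.0, 419.5254982090403, 200.7711334248072], [0.0, 0.0, 1.0]] [[-0.24, 0.971, 0.015, 172.919], [-0.622, -0.166, 0.765, 204.888], [0.745, 0.174, 0.644, -1531.982], [0.0, 0.0, 0.0, 1.0]]
jig [([250.1, 313.0], 0.82)]
rail_face [([257.7, 300.6], 0.59)]
block_face [([254.7, 340.2], 0.98)]
hood [([195.9, 353.6], 0.75), ([207.4, 330.6], 0.29)]
bar [([225.5, 473.4], 0.97), ([332.8, 478.3], 0.96), ([201.1, 195.3], 0.95)]
plunger_top [([223.4, 365.3], 0.51)]
drift [([273.1, 280.5], 0.54)]
top dict_keys(['color', 'mtx', 'camera_from_world', 'shot']) [[361.7388567537935, 0.0, 322.3037014384615], [0.0, 361.7388567537935, 196.97127198662636], [0.0, 0.0, 1.0]] [[0.028, -0.999, 0.031, -63.444], [0.988, 0.032, 0.154, -545.15], [-0.155, 0.027, 0.988, -1135.465], [0.0, 0.0, 0.0, 1.0]]
jig [([195.9, 322.4], 0.62)]
rail_face [([183.9, 329.4], 0.71)]
block_face [([190.8, 299.7], 0.76)]
hood [([183.2, 291.5], 0.71), ([198.1, 341.8], 0.38)]
bar [([149.9, 200.8], 0.91), ([251.2, 193.3], 0.84), ([287.4, 385.2], 0.74)]
plunger_top [([188.1, 284.3], 0.5)]
drift [([161.5, 340.1], 0.64)]
```

View pics/scene0.png

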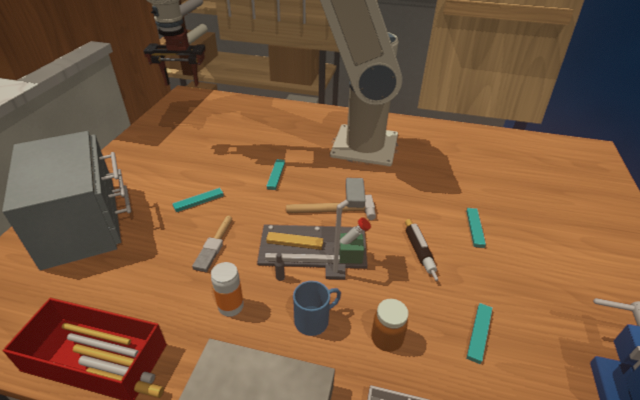

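View pics/top0.png

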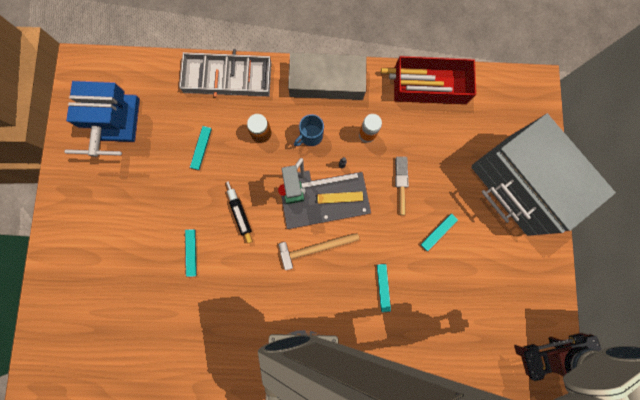

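The scene picture shows the jig around (313,248) with the yellow bar at (295,241). The top view shows the jig at (325,200) and the bar at (340,198). I'll fit the jig pose from the marks and plate/bar contours.

```bash
cat > h.py <<'E'
import numpy as np,cv2,pickle
from scipy.optimize import least_squares
def proj(p,P):
    P=np.atleast_2d(P).astype(float);c=P@p["camera_from_world"][:3,:3].T+p["camera_from_world"][:3,3]
    c=c*[1,-1,-1];u=c@p["mtx"].T
    return u[:,:2]/u[:,2:]
def back(p,uv,z):
    M=p["camera_from_world"];R,t=M[:3,:3],M[:3,3];C=-R.T@t
    uv=np.atleast_2d(uv);d=(np.c_[uv,np.ones(len(uv))]@np.linalg.inv(p["mtx"]).T*[1,-1,-1])@R
    return C+d*((z-C[2])/d[:,2])[:,None]
def T(q,P):
    c,s=np.cos(q[2]),np.sin(q[2]);P=np.atleast_2d(P).astype(float)
    return np.c_[q[0]+c*P[:,0]-s*P[:,1],q[1]+s*P[:,0]+c*P[:,1],P[:,2]]
PTS={"jig":(0,0,0),"rail_face":(45,-35,12),"block_face":(30,60,12),"hood":(30,87,212),"plunger_top":(30,120,129)}
def barmask(p,roi):
    h=cv2.cvtColor(p["color"],cv2.COLOR_RGB2HSV);m=cv2.inRange(h,(20,130,110),(34,255,255))
    k=np.zeros_like(m);x0,y0,x1,y1=roi;k[y0:y1,x0:x1]=m[y0:y1,x0:x1];return k
E
python3 - <<'E'
from h import *
S,Tp=[pickle.load(open(n+".pkl","rb")) for n in("scene","top")]
ms={"rail_face":(257.7,300.6),"block_face":(254.7,340.2),"hood":(195.9,353.6),"plunger_top":(223.4,365.3),"jig":(250.1,313.0)}
mt={"jig":(195.9,322.4),"rail_face":(183.9,329.4),"block_face":(190.8,299.7),"plunger_top":(188.1,284.3),"hood":(183.2,291.5)}
def f(q):
    return np.concatenate([(proj(p,T(q,PTS[k]))[0]-np.array(v[::-1])) for p,m in((S,ms),(Tp,mt)) for k,v in m.items()])
r=least_squares(f,[600,0,0],loss="soft_l1");print(r.x,np.round(r.fun.reshape(-1,2),1).tolist())
for p,roi,n in((S,(255,220,330,265),"s"),(Tp,(285,175,375,225),"t")):
    m=barmask(p,roi);b=cv2.minAreaRect(cv2.findNonZero(m));print(n,m.sum()/255,b);print(np.round(back(p,cv2.boxPoints(b),27),0).tolist())
q=r.x
for p,n,(x0,y0,x1,y1) in((S,"s",(245,165,385,290)),(Tp,"t",(265,150,385,235))):
    im=cv2.resize(p["color"][y0:y1,x0:x1,::-1],None,fx=5,fy=5,interpolation=cv2.INTER_CUBIC)
    for z,P in((12,[(-80,-152),(65,-152),(65,133),(-80,133)]),(28,[(45,-130),(59,-130),(59,60),(45,60)]),(236,[(-13,66),(73,66),(73,108),(-13,108)])):
        u=(proj(p,T(q,[(*a,z) for a in P]))-[x0,y0]+.5)*5
        cv2.polylines(im,[np.int32(u)],True,(255,0,255),1)
    cv2.imwrite(f"pics/c_{n}.png",im[:600,:400 if 0 else 800])
a=cv2.imread("pics/c_s.png");b=cv2.imread("pics/c_t.png")
E
```

```text
[551.30495689 -46.87853925   6.50179147] [[0.7, 0.7], [-2.3, 0.4], [0.0, 0.5], [-0.6, -0.4], [2.2, -0.9], [-0.4, 1.7], [0.3, -1.7], [3.1, 0.9], [-1.9, 0.6], [0.2, -1.8]]
s 201.0 ((295.6384582519531, 238.892333984375), (52.83879470825195, 8.310327529907227), 7.125016689300537)
[[574.0, -169.0, 27.0], [543.0, -176.0, 27.0], [532.0, -32.0, 27.0], [562.0, -28.0, 27.0]]
t 365.0 ((339.509765625, 197.1556396484375), (9.231986999511719, 45.28664016723633), 86.42366790771484)
[[559.0, -28.0, 27.0], [573.0, -178.0, 27.0], [542.0, -180.0, 27.0], [528.0, -31.0, 27.0]]
```

View pics/c_s.png

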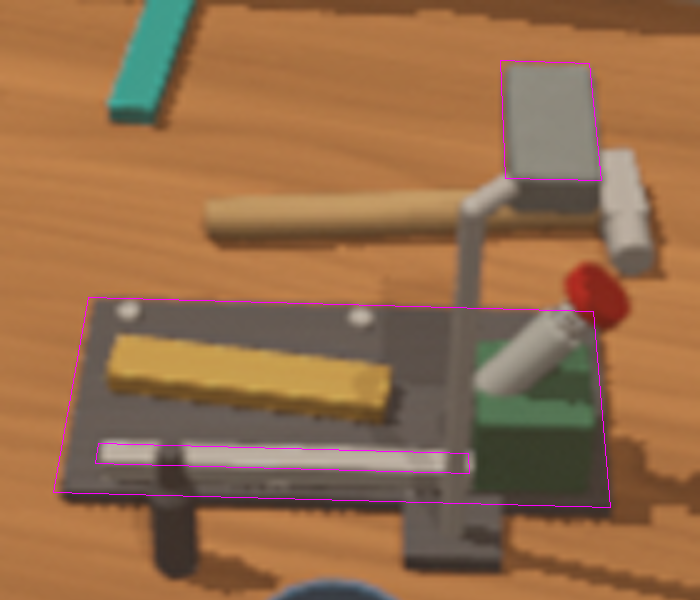

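View pics/c_t.png

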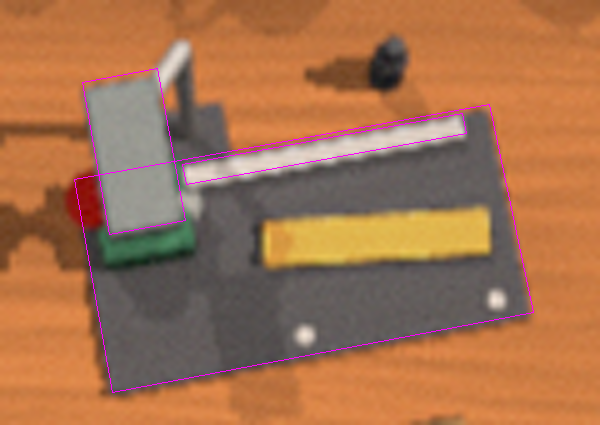

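Plate and rail outlines match within about 2 px. The jig is at about (551,-47) with yaw 12.5°, and the bar is at about (551,-103) with yaw about 5°. Next I move over it for a wrist view.

Emit:
move_arm(
  motion=[
    [24,32,10,0,0,0,87.8],
    [48,64,20,0,0,0,87.8],
    [72,96,30,0,0,0,87.8],
    [96,128,40,0,0,0,87.8],
    [120,160,50,0,0,0,87.8],
  ],
)

```text
t: 1.22
ee_pos: [264.2, -446.7, 248.1]
orientation: [-2.463, 1.95, -0.0]
ft_force: [-0.2, -0.7, -0.7]
width: 87.7
```

Emit:
move_arm(
  motion=[
    [24,32,10,0,0,0,87.8],
    [48,64,20,0,0,0,87.8],
    [72,96,30,0,0,0,87.8],
    [96,128,40,0,0,0,87.8],
    [120,160,50,0,0,0,87.8],
  ],
)

```text
t: 1.63
ee_pos: [384.4, -286.6, 298.5]
orientation: [2.463, -1.95, 0.001]
ft_force: [0.7, -0.4, 0.3]
width: 88.1
```

Emit:
move_arm(
  motion=[
    [24,32,5,0,0,-0.015,87.8],
    [48,64,10,0,0,-0.015,87.8],
    [72,96,10,0,0,-0.015,87.8],
    [96,128,10,0,0,-0.015,87.8],
    [110,160,10,0,0,-0.015,87.8],
  ],
)

```text
t: 2.05
ee_pos: [495.5, -126.5, 308.1]
orientation: [-2.449, 1.967, -0.002]
ft_force: [0.5, 0.0, -0.6]
width: 87.9
```

```bash
python3 - <<'E'
from h import *
from workcell import *
o=get_obs();print(o["t"],np.round(o["ee_pos"],1),np.round(o["orientation"],3),np.round(o["qpos"],2),o["ft_force"])
p=get_image("wrist");pickle.dump(p,open("w1.pkl","wb"))
im=p["color"][:,:,::-1].copy()
q=[551.3,-46.9,.2186]
for z,P in((12,[(-80,-152),(65,-152),(65,133),(-80,133)]),(28,[(45,-130),(59,-130),(59,60),(45,60)])):
    cv2.polylines(im,[np.int32(proj(p,T(q,[(*a,z) for a in P])))],True,(255,0,255),1)
cv2.imwrite("pics/w1.png",im)
M=p["camera_from_world"];print(-M[:3,:3].T@M[:3,3])
E
```

```text
2.05 [ 495.5 -126.5  308.1] [-2.449e+00  1.967e+00 -2.000e-03] [-0.27  0.13  1.76  0.    1.25  1.08] [ 0.49079702  0.01363534 -0.58892746]
[ 559.85816226 -111.90324875  494.33607272]
```

View pics/w1.png

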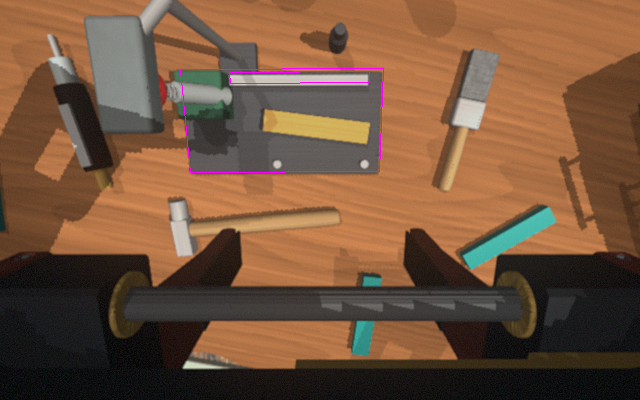

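The fitted outline matches the wrist view to about 1 px: bar (262..370, 110..143), plate (188..382, 69..173). The gripper's long side lies along the jaw axis, which suits the plan. Next I descend on the near side of the bar, then push towards the rail with both fingers.

Emit:
move_arm(
  motion=[
    [2,4,-40,0,0,0,60],
    [4,8,-80,0,0,0,60],
    [7,12,-120,0,0,0,60],
    [7,12,-160,0,0,0,60],
    [7,12,-200,0,0,0,60],
  ],
)

```text
t: 2.52
ee_pos: [500.8, -116.0, 106.4]
orientation: [-2.449, 1.967, -0.002]
ft_force: [-0.3, -0.3, -0.0]
width: 60.5
```

Emit:
move_arm(
  motion=[
    [0,0,-30,0,0,0,60],
    [0,0,-60,0,0,0,60],
    [0,0,-80,0,0,0,60],
    [0,0,-90,0,0,0,60],
    [0,0,-90,0,0,0,60],
  ],
)

```text
t: 2.93
ee_pos: [499.2, -116.0, 15.8]
orientation: [2.447, -1.967, -0.005]
ft_force: [-0.2, -0.9, 0.6]
width: 59.9
```

```bash
python3 - <<'E'
from h import *
from workcell import *
o=get_obs();e=o["ee_pos"];c,s=np.cos(.2186),np.sin(.2186);d=e[:2]-[551.3,-46.9]
print(o["t"],np.round(e,1),"jig",np.round([c*d[0]+s*d[1],-s*d[0]+c*d[1]],1),o["ft_force"],o["width"])
p=get_image("wrist");cv2.imwrite("pics/w2.png",p["color"][:,:,::-1])
E
```

```text
2.9333 [ 499.2 -116.    15.8] jig [-65.8 -56.1] [-0.23342913 -0.86621517  0.5650268 ] 59.86054403545197
```

View pics/w2.png

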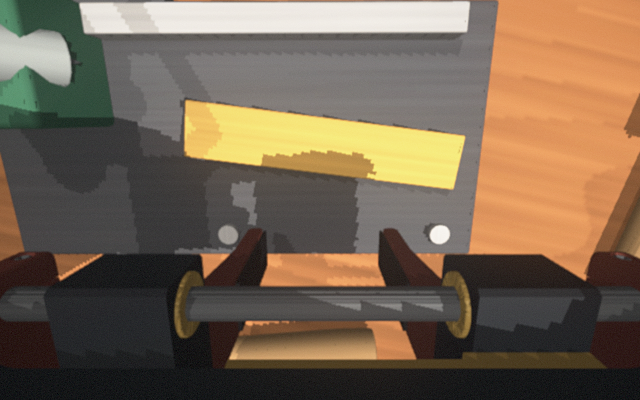

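The wrist view shows both fingers inside the bar's span (bar columns 185–463, rail at rows 5–35) and clear of the two bolt heads. Pushing towards the rail.

Emit:
move_arm(
  motion=[
    [8,1.8,1,0,0,0,60],
    [16,3.6,1,0,0,0,60],
    [24,5.3,1,0,0,0,60],
    [31,6.9,1,0,0,0,60],
    [37,8.2,1,0,0,0,60],
  ],
)

```text
t: 3.4
ee_pos: [539.5, -108.0, 19.6]
orientation: [-2.448, 1.967, -0.003]
ft_force: [0.7, -0.7, 0.2]
width: 60.1
```

Emit:
move_arm(
  motion=[
    [5,1.1,0,0,0,0,60],
    [10,2.2,0,0,0,0,60],
    [14,3.1,0,0,0,0,60],
    [18,4.0,0,0,0,0,60],
    [21,4.7,0,0,0,0,60],
  ],
)

```text
t: 3.82
ee_pos: [558.9, -103.3, 18.6]
orientation: [2.449, -1.968, -0.0]
ft_force: [0.9, 1.0, -0.2]
width: 59.9
```

Emit:
move_arm(
  motion=[
    [2,0.4,0,0,0,0,60],
    [4,0.9,0,0,0,0,60],
    [5,1.1,0,0,0,0,60],
    [6,1.3,0,0,0,0,60],
    [6,1.3,0,0,0,0,60],
  ],
)

```text
t: 4.23
ee_pos: [564.7, -102.1, 18.7]
orientation: [-2.449, 1.968, -0.0]
ft_force: [0.6, -0.2, 0.3]
width: 60.0
```

```bash
python3 - <<'E'
from h import *
from workcell import *
p=get_image("wrist");cv2.imwrite("pics/w3.png",p["color"][:,:,::-1])
E
```

```text
(no output)
```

View pics/w3.png

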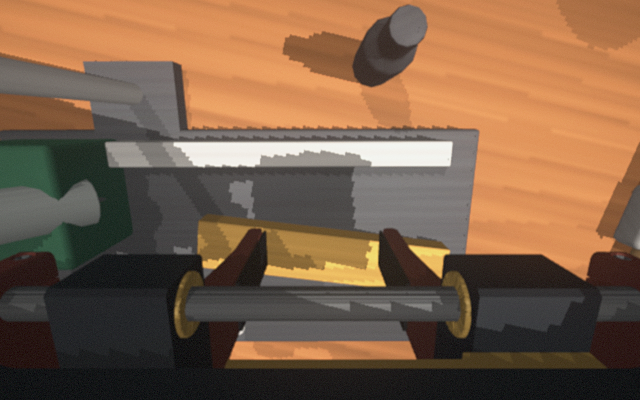

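```bash
cat >> h.py <<'E'
Q=[551.3,-46.9,.2186]
def injig(P):
    c,s=np.cos(Q[2]),np.sin(Q[2]);d=np.atleast_2d(P)[:,:2]-Q[:2];return np.c_[c*d[:,0]+s*d[:,1],-s*d[:,0]+c*d[:,1]]
E
python3 - <<'E'
from h import *
from workcell import *
o=get_obs();print(o["t"],np.round(o["ee_pos"],1),"jig",injig(o["ee_pos"]),o["ft_force"])
p=get_image("wrist");pickle.dump(p,open("w3.pkl","wb"))
M=p["camera_from_world"];print(-M[:3,:3].T@M[:3,3]);print("tcp px",proj(p,o["ee_pos"]))
print("bar tops",np.round(injig(back(p,[(199,216),(265,228),(375,287),(445,242)],27)),1).tolist())
print("rail tops",np.round(injig(back(p,[(106,142),(107,167),(452,165),(450,142)],28)),1).tolist())
for n in("scene","top"):
    s=get_image(n);pickle.dump(s,open(n+"2.pkl","wb"))
    print(n,[(np.round(d["location"],1).tolist(),round(d["p"],2)) for d in mark_of(s,"bar")])
s=get_image("scene");cv2.imwrite("pics/s2.png",cv2.resize(s["color"][165:290,235:385,::-1],None,fx=5,fy=5))
E
```

```text
4.2833 [ 564.5 -102.1   18.6] jig [[  0.93863539 -56.72521706]] [-0.53513622 -0.48705109 -0.86622795]
[629.18657608 -87.65864345 204.77176949]
tcp px [[322.78124589 232.47945769]]
bar tops [[14.1, 14.5], [6.8, -23.1], [-31.3, -88.5], [-2.2, -128.6]]
rail tops [[56.3, 60.4], [42.7, 62.1], [43.3, -127.9], [55.8, -125.6]]
scene [([240.4, 293.9], 0.94), ([225.1, 476.3], 0.91), ([203.1, 197.9], 0.86), ([333.9, 476.3], 0.7), ([176.4, 274.9], 0.57)]
top [([231.2, 439.1], 0.9), ([248.9, 192.6], 0.77), ([148.6, 200.8], 0.7)]
```

View pics/s2.png

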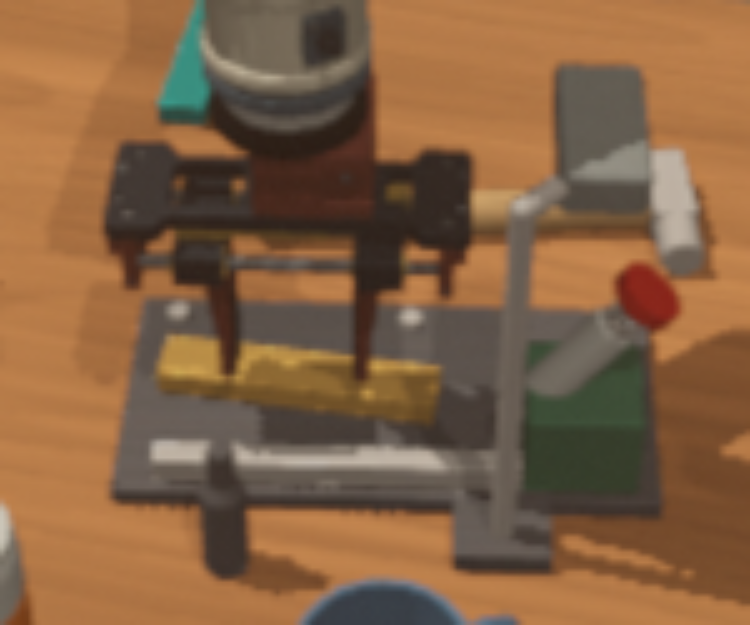

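```bash
python3 - <<'E'
from h import *
S=pickle.load(open("scene2.pkl","rb"));W=pickle.load(open("w3.pkl","rb"))
for z in(12,18.6,28,35):
    P=T(Q,[(0.9,-56.7-30,z),(0.9,-56.7+30,z)])
    print(z,"scene",((proj(S,P)-[235,165])*5).round(0).tolist(),"wrist",proj(W,P).round(0).tolist())
P=T(Q,[(-10,-55,27),(-30,-55,27),(-30,-55,12)]);print(proj(W,P).round(0).tolist())
E
```

```text
12 scene [[239.0, 402.0], [351.0, 405.0]] wrist [[370.0, 229.0], [275.0, 229.0]]
18.6 scene [[239.0, 394.0], [351.0, 397.0]] wrist [[372.0, 232.0], [274.0, 233.0]]
28 scene [[238.0, 381.0], [351.0, 384.0]] wrist [[374.0, 238.0], [271.0, 238.0]]
35 scene [[238.0, 372.0], [351.0, 375.0]] wrist [[376.0, 242.0], [269.0, 242.0]]
[[320.0, 255.0], [320.0, 285.0], [320.0, 274.0]]
```

Emit:
move_arm(
  motion=[
    [-20,-4.4,0,0,0,0,60],
    [-40,-8.9,0,0,0,0,60],
    [-56,-12.5,0,0,0,0,60],
    [-56,-12.5,0,0,0,0,60],
  ],
)

```text
t: 4.92
ee_pos: [504.9, -114.5, 18.3]
orientation: [2.447, -1.968, -0.006]
ft_force: [0.6, -0.4, -0.5]
width: 59.7
```

Emit:
move_arm(
  motion=[
    [0,0,-1,0,0,0,60],
    [0,0,-2,0,0,0,60],
    [0,0,-3,0,0,0,60],
    [0,0,-4,0,0,0,60],
    [0,0,-4,0,0,0,60],
  ],
)

```text
t: 5.33
ee_pos: [509.2, -114.4, 14.4]
orientation: [-2.449, 1.968, -0.0]
ft_force: [-0.8, -0.3, -0.6]
width: 59.9
```

```bash
python3 - <<'E'
from h import *
from workcell import *
o=get_obs();print(o["t"],np.round(o["ee_pos"],1),"jig",injig(o["ee_pos"]),o["ft_force"])
p=get_image("wrist");s=get_image("scene")
m=barmask(p,(100,60,520,245));c=max(cv2.findContours(m,0,2)[0],key=cv2.contourArea);b=cv2.minAreaRect(c);print(b,injig(back(p,cv2.boxPoints(b),27)).round(1).tolist())
print("tcp px",proj(p,o["ee_pos"]),[((proj(s,T(Q,(*injig(o["ee_pos"])[0]+[0,d],o["ee_pos"][2])))-[235,165])*5).round().tolist() for d in(-30,30)])
a=cv2.resize(s["color"][215:290,235:385,::-1],None,fx=4,fy=4);w=p["color"][:,:,::-1]
cv2.imwrite("pics/c4.png",np.vstack([np.pad(a,((0,0),(0,40),(0,0))),w[:300]]))
E
```

```text
5.3333 [ 509.2 -114.4   14.4] jig [[-55.74725673 -56.79105326]] [-0.82626517 -0.32069064 -0.61394302]
((318.67327880859375, 163.60031127929688), (273.649169921875, 53.22024154663086), 7.161932945251465) [[-16.9, 21.0], [10.9, 14.5], [-7.2, -129.2], [-36.5, -128.4]]
tcp px [[322.82019581 232.4277848 ]] [[[248.0, 325.0]], [[356.0, 328.0]]]
```

View pics/c4.png

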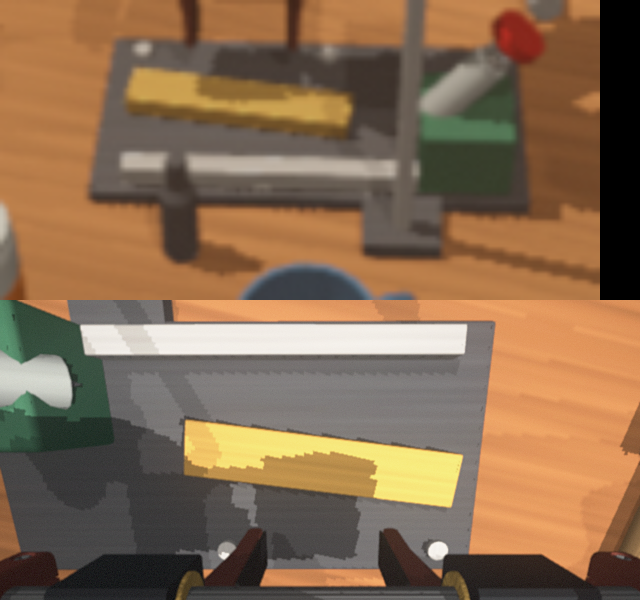

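The fingertips appear about 10–15 mm short of the reported TCP, so at z≈18 they passed just over the bar. The bar is unmoved at (-12,-55) in the jig frame. I'll probe for the plate slowly.

Emit:
move_arm(
  motion=[
    [-4,-0.9,-1,0,0,0,60],
    [-4,-0.9,-2,0,0,0,60],
    [-4,-0.9,-3,0,0,0,60],
    [-4,-0.9,-4,0,0,0,60],
  ],
)

```text
t: 5.77
ee_pos: [504.5, -115.5, 10.6]
orientation: [-2.449, 1.968, 0.0]
ft_force: [0.3, 0.6, 1.2]
width: 59.9
```

Emit:
move_arm(
  motion=[
    [0,0,-1,0,0,0,60],
    [0,0,-2,0,0,0,60],
    [0,0,-2,0,0,0,60],
  ],
)

```text
t: 6.02
ee_pos: [504.5, -115.5, 8.5]
orientation: [2.449, -1.968, -0.0]
ft_force: [0.5, -0.3, 1.2]
width: 59.7
```

```bash
python3 - <<'E'
from h import *
from workcell import *
o=get_obs();print(o["t"],np.round(o["ee_pos"],1),"jig",injig(o["ee_pos"]),o["ft_force"],o["joint_torque"])
p=pickle.load(open("w1.pkl","rb"));print("drift",injig(back(p,[(338,50)],0)),injig(back(p,[(338,30)],85)))
E
```

```text
6.0167 [ 504.5 -115.5    8.5] jig [[-60.54551481 -56.78224286]] [ 0.48710686 -0.34027578  1.16457232] [-8.22802627e-03 -5.05452025e+01 -1.49083284e+01  2.62808637e-02
 -9.30840103e-02  2.89730497e-04]
drift [[ 91.95743223 -87.93744902]] [[ 96.47690622 -83.84346334]]
```

Emit:
move_arm(
  motion=[
    [0,0,-1,0,0,0,60],
    [0,0,-2,0,0,0,60],
    [0,0,-3,0,0,0,60],
    [0,0,-3,0,0,0,60],
  ],
)

```text
t: 6.35
ee_pos: [504.5, -115.4, 5.5]
orientation: [2.449, -1.968, -0.0]
ft_force: [0.6, -0.2, 0.5]
width: 60.1
```

Emit:
move_arm(
  motion=[
    [0,0,-1,0,0,0,60],
    [0,0,-2,0,0,0,60],
    [0,0,-2,0,0,0,60],
  ],
)

```text
t: 6.6
ee_pos: [504.5, -115.4, 3.5]
orientation: [2.449, -1.968, -0.0]
ft_force: [-0.3, -0.0, -0.4]
width: 60.2
```

Tips must now be between the plate (12) and mid-bar. Pushing again.

Emit:
move_arm(
  motion=[
    [6,1.3,0,0,0,0,60],
    [12,2.7,0,0,0,0,60],
    [17,3.8,0,0,0,0,60],
    [21,4.7,0,0,0,0,60],
    [25,5.5,0,0,0,0,60],
  ],
)

```text
t: 7.02
ee_pos: [530.4, -109.8, 3.7]
orientation: [-2.449, 1.968, -0.001]
ft_force: [0.7, 0.0, 0.7]
width: 60.1
```

Emit:
move_arm(
  motion=[
    [4,0.9,0,0,0,0,60],
    [8,1.8,0,0,0,0,60],
    [12,2.7,0,0,0,0,60],
    [15,3.3,0,0,0,0,60],
  ],
)

```text
t: 7.35
ee_pos: [545.2, -106.6, 3.7]
orientation: [-2.449, 1.968, -0.0]
ft_force: [0.0, -0.4, -0.7]
width: 60.4
```

```bash
cat >> h.py <<'E'
def barw(p,roi=(60,40,600,285),pr=1):
    m=barmask(p,roi);c=max(cv2.findContours(m,0,2)[0],key=cv2.contourArea);b=cv2.minAreaRect(c)
    if pr:print("bar",np.round(b[0],1),np.round(b[1],1),round(b[2],1),injig(back(p,cv2.boxPoints(b),27)).round(1).tolist())
    return m
E
python3 - <<'E'
from h import *
from workcell import *
o=get_obs();print(o["t"],np.round(o["ee_pos"],1),"jig",injig(o["ee_pos"]),o["ft_force"])
p=get_image("wrist");pickle.dump(p,open("w5.pkl","wb"));barw(p)
E
```

```text
7.35 [ 545.2 -106.6    3.7] jig [[-18.93732655 -56.90378157]] [ 0.01165042 -0.39344594 -0.6890659 ]
bar [422.2 239.7] [77.  36.5] 6.9 [[-22.6, -88.9], [-2.1, -90.3], [-7.4, -131.2], [-28.2, -131.0]]
```

```bash
python3 - <<'E'
from h import *
from workcell import *
p=pickle.load(open("w5.pkl","rb"));s=get_image("scene");o=get_obs();print(o["ft_force"],o["qpos"])
a=cv2.resize(s["color"][205:265,255:355,::-1],None,fx=6,fy=6,interpolation=cv2.INTER_CUBIC);w=p["color"][90:290,:,::-1]
cv2.imwrite("pics/c5.png",np.vstack([np.pad(a,((0,0),(0,40),(0,0))),w]))
print([((proj(s,T(Q,(*injig(o["ee_pos"])[0]+[0,d],z)))-[255,205])*6).round().tolist() for d in(-30,30) for z in(3.7,18.7)])
E
```

```text
[-0.72773104  0.01325333 -0.22207529] [-2.14524167e-01  6.15485492e-01  1.87985233e+00  3.76991976e-06
  6.45690093e-01  1.13923302e+00]
[[[171.0, 224.0]], [[170.0, 201.0]], [[303.0, 228.0]], [[303.0, 204.0]]]
```

View pics/c5.png

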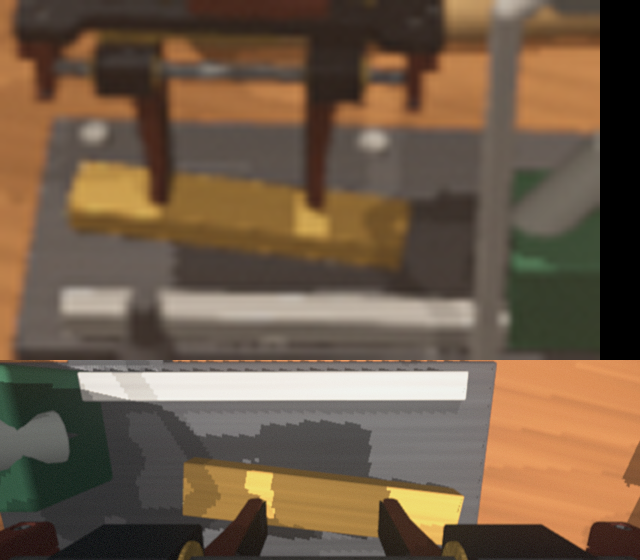

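The fingertips really sit about 23 mm behind the reported TCP, which both views support once the finger's front edge is accounted for. I'll back off and probe lower.

Emit:
move_arm(
  motion=[
    [0,0,4,0,0,0,60],
    [-20,-4.4,4,0,0,0,60],
    [-40,-8.9,0,0,0,0,60],
    [-40,-8.9,-2,0,0,0,60],
    [-40,-8.9,-4,0,0,0,60],
  ],
)

```text
t: 7.87
ee_pos: [503.9, -115.7, -0.2]
orientation: [2.448, -1.969, -0.001]
ft_force: [0.3, -0.0, 0.3]
width: 60.1
```

Emit:
move_arm(
  motion=[
    [0,0,-1,0,0,0,60],
    [0,0,-2,0,0,0,60],
    [0,0,-3,0,0,0,60],
    [0,0,-3,0,0,0,60],
  ],
)

```text
t: 8.2
ee_pos: [505.3, -115.5, -3.4]
orientation: [-2.449, 1.968, -0.001]
ft_force: [0.2, -0.1, -0.4]
width: 59.8
```

Emit:
move_arm(
  motion=[
    [0,0,-1,0,0,0,60],
    [0,0,-2,0,0,0,60],
    [0,0,-2,0,0,0,60],
  ],
)

```text
t: 8.45
ee_pos: [504.6, -115.5, -5.5]
orientation: [2.449, -1.968, -0.0]
ft_force: [0.3, -0.8, 0.2]
width: 60.4
```

Emit:
move_arm(
  motion=[
    [0,0,-1,0,0,0,60],
    [0,0,-2,0,0,0,60],
    [0,0,-2,0,0,0,60],
  ],
)

```text
t: 8.7
ee_pos: [504.5, -115.5, -7.5]
orientation: [2.449, -1.968, -0.0]
ft_force: [0.3, 0.8, -1.1]
width: 59.8
```

Emit:
move_arm(
  motion=[
    [0,0,-1,0,0,0,60],
    [0,0,-2,0,0,0,60],
    [0,0,-2,0,0,0,60],
  ],
)

```text
t: 8.95
ee_pos: [504.5, -115.6, -9.5]
orientation: [2.449, -1.968, -0.0]
ft_force: [-1.0, -0.7, 0.0]
width: 60.1
```

Emit:
move_arm(
  motion=[
    [6,1.3,0,0,0,0,60],
    [12,2.7,0,0,0,0,60],
    [17,3.8,0,0,0,0,60],
    [21,4.7,0,0,0,0,60],
    [25,5.5,0,0,0,0,60],
  ],
)

```text
t: 9.37
ee_pos: [529.4, -109.9, -9.4]
orientation: [2.448, -1.967, -0.002]
ft_force: [-3.8, -2.3, 3.6]
width: 60.0
```

Emit:
move_arm(
  motion=[
    [4,0.9,0,0,0,0,60],
    [8,1.8,0,0,0,0,60],
    [12,2.7,0,0,0,0,60],
  ],
)

```text
t: 9.62
ee_pos: [540.8, -107.1, -9.4]
orientation: [2.448, -1.967, -0.003]
ft_force: [-5.1, -1.6, 4.3]
width: 59.7
```

```bash
python3 - <<'E'
from h import *
from workcell import *
o=get_obs();print(o["t"],np.round(o["ee_pos"],1),"jig",injig(o["ee_pos"]),o["ft_force"])
p=get_image("wrist");pickle.dump(p,open("w6.pkl","wb"));m=barw(p)
c=cv2.findNonZero(m)[:,0];
for col in(195,215,310,330,420,440):
    r=c[c[:,0]==col,1]
    if len(r):print(col,r.min(),r.max(),injig(back(p,[(col,r.min())],27)).round(1))
E
```

```text
9.6167 [ 540.8 -107.1   -9.4] jig [[-23.3535309 -56.4906908]] [-5.13244947 -1.6495836   4.29861878]
bar [440.5 205.5] [57. 67.] 90.0 [[17.2, -96.1], [17.1, -127.6], [-11.3, -130.8], [-11.2, -97.9]]
215 177 181 [[17.4 -5.9]]
420 177 234 [[  17.2 -102.2]]
440 177 234 [[  17.1 -111.6]]
```

Contact now. The bar moves with about 5 N and is already parallel to the rail (far edge at x 17.3). Continuing to the rail.

Emit:
move_arm(
  motion=[
    [5,1.1,0,0,0,0,60],
    [10,2.2,0,0,0,0,60],
    [15,3.3,0,0,0,0,60],
    [19,4.2,0,0,0,0,60],
    [22,4.9,0,0,0,0,60],
  ],
)

```text
t: 10.08
ee_pos: [564.3, -102.3, -9.5]
orientation: [-2.449, 1.968, -0.0]
ft_force: [-2.3, -0.6, -0.9]
width: 59.6
```

Emit:
move_arm(
  motion=[
    [1,0.2,0,0,0,0,60],
    [2,0.4,0,0,0,0,60],
    [3,0.6,0,0,0,0,60],
    [3,0.6,0,0,0,0,60],
  ],
)

```text
t: 10.42
ee_pos: [564.9, -102.1, -9.5]
orientation: [2.448, -1.966, -0.004]
ft_force: [-6.8, -3.0, 2.8]
width: 59.9
```

Emit:
move_arm(
  motion=[
    [1,0.2,0,0,0,0,60],
    [1,0.2,0,0,0,0,60],
  ],
)

```text
t: 10.58
ee_pos: [565.0, -102.1, -9.5]
orientation: [2.447, -1.965, -0.006]
ft_force: [-10.2, -3.7, 5.5]
width: 60.3
```

Emit:
move_arm(
  motion=[
    [1,0.2,0,0,0,0,60],
    [1,0.2,0,0,0,0,60],
  ],
)

```text
t: 10.75
ee_pos: [564.9, -102.1, -9.5]
orientation: [2.446, -1.964, -0.008]
ft_force: [-12.5, -7.3, 10.0]
width: 59.8
```

The bar is against the rail (12 N, no further travel). Now back off, lift, close, and go round to the -y end.

Emit:
move_arm(
  motion=[
    [-8,-1.8,0,0,0,0,60],
    [-14,-3,0,0,0,0,60],
    [-14,-3,30,0,0,0,30],
    [-14,-3,55,0,0,0,0],
    [-14,-3,55,0,0,0,0],
  ],
)

```text
t: 11.17
ee_pos: [558.2, -105.1, 49.9]
orientation: [-2.445, 1.966, -0.012]
ft_force: [0.9, 0.0, 0.5]
width: 43.6
```

```bash
python3 - <<'E'
from h import *
from workcell import *
o=get_obs();print(o["t"],np.round(o["ee_pos"],1),"jig",injig(o["ee_pos"]),o["ft_force"],o["width"])
p=get_image("wrist");pickle.dump(p,open("w7.pkl","wb"));m=barw(p,(60,40,600,260))
print("target shift",T(Q,(25,-155,0))[0,:2]-o["ee_pos"][:2])
h=cv2.cvtColor(p["color"],cv2.COLOR_RGB2HSV);w=cv2.inRange(h,(0,0,170),(180,60,255));w[200:]=0
c=max(cv2.findContours(w,0,2)[0],key=cv2.contourArea);b=cv2.minAreaRect(c);print("rail",injig(back(p,cv2.boxPoints(b),28)).round(1).tolist())
E
```

```text
11.1667 [ 558.2 -105.1   49.9] jig [[ -5.90138886 -58.33423043]] [0.91193298 0.03077512 0.52734559] 43.574915161904556
bar [382.5 171.5] [43. 97.] 90.0 [[42.1, -65.8], [41.9, -128.4], [13.5, -130.6], [13.8, -65.9]]
target shift [ 51.12924165 -87.66394634]
rail [[56.9, 49.0], [56.4, -126.9], [42.6, -128.0], [43.2, 50.8]]
```

Emit:
move_arm(
  motion=[
    [18,-30,0,0,0,0,0],
    [36,-60,0,0,0,0,0],
    [55,-88,0,0,0,0,0],
    [55,-88,-10,0,0,0,0],
    [55,-88,-20,0,0,0,0],
  ],
)

```text
t: 11.63
ee_pos: [610.6, -193.9, 24.8]
orientation: [-2.446, 1.97, -0.003]
ft_force: [-0.1, 0.8, -0.0]
width: 6.1
```

```bash
python3 - <<'E'
from h import *
from workcell import *
o=get_obs();print(o["t"],np.round(o["ee_pos"],1),"jig",injig(o["ee_pos"]),o["orientation"],o["ft_force"],o["width"])
p=get_image("wrist");m=barw(p,(0,40,400,235));pickle.dump(p,open("w8.pkl","wb"))
E
```

```text
11.6333 [ 610.6 -193.9   24.8] jig [[  26.03211812 -156.34012123]] [-2.44599631  1.97005856 -0.00280799] [-0.06902688  0.84054531 -0.00379814] 6.125263139999978Traceback (most recent call last):
  File "<stdin>", line 4, in <module>
  File "h.py", line 22, in barw
    m=barmask(p,roi);c=max(cv2.findContours(m,0,2)[0],key=cv2.contourArea);b=cv2.minAreaRect(c)
                       ~~~^^^^^^^^^^^^^^^^^^^^^^^^^^^^^^^^^^^^^^^^^^^^^^^^
ValueError: max() iterable argument is empty
```

Emit:
move_arm(
  motion=[
    [0,0,-15,0,0,0,0],
    [0,0,-26,0,0,0,0],
    [0,0,-32,0,0,0,0],
    [0,0,-33,0,0,0,0],
    [0,0,-33,0,0,0,0],
  ],
)

```text
t: 12.1
ee_pos: [609.0, -191.7, -8.1]
orientation: [2.449, -1.967, -0.002]
ft_force: [0.6, 0.0, -0.0]
width: 0.1
```

Emit:
move_arm(
  motion=[
    [-1.1,5,0,0,0,0,0],
    [-2.2,10,0,0,0,0,0],
    [-3.3,15,0,0,0,0,0],
    [-4.4,20,0,0,0,0,0],
    [-5.5,25,0,0,0,0,0],
  ],
)

```text
t: 12.52
ee_pos: [604.5, -167.5, -6.7]
orientation: [2.449, -1.967, 0.003]
ft_force: [0.4, -5.0, 0.4]
width: -0.0
```

Emit:
move_arm(
  motion=[
    [-1.1,5,0,0,0,0,0],
    [-2.2,10,0,0,0,0,0],
    [-2.9,13,0,0,0,0,0],
    [-3.5,16,0,0,0,0,0],
  ],
)

```text
t: 12.85
ee_pos: [601.0, -151.7, -6.7]
orientation: [2.449, -1.967, 0.002]
ft_force: [-0.6, -6.1, 3.3]
width: 0.6
```

```bash
python3 - <<'E'
from h import *
from workcell import *
o=get_obs();print(o["t"],np.round(o["ee_pos"],1),"jig",injig(o["ee_pos"]),o["orientation"],o["ft_force"],o["width"])
p=get_image("top");barmask0=barmask(p,(285,165,375,225));print(barmask0.sum()/255)
pickle.dump(p,open("t9.pkl","wb"));p=get_image("scene");pickle.dump(p,open("s9.pkl","wb"))
cv2.imwrite("pics/s9.png",cv2.resize(p["color"][205:285,245:375,::-1],None,fx=6,fy=6,interpolation=cv2.INTER_CUBIC))
E
```

```text
12.85 [ 601.  -151.7   -6.7] jig [[  25.78937028 -113.11342539]] [ 2.44913555 -1.9674352   0.00248417] [-0.56211743 -6.05295525  3.28219878] 0.6360650687829038
1.0
```

View pics/s9.png

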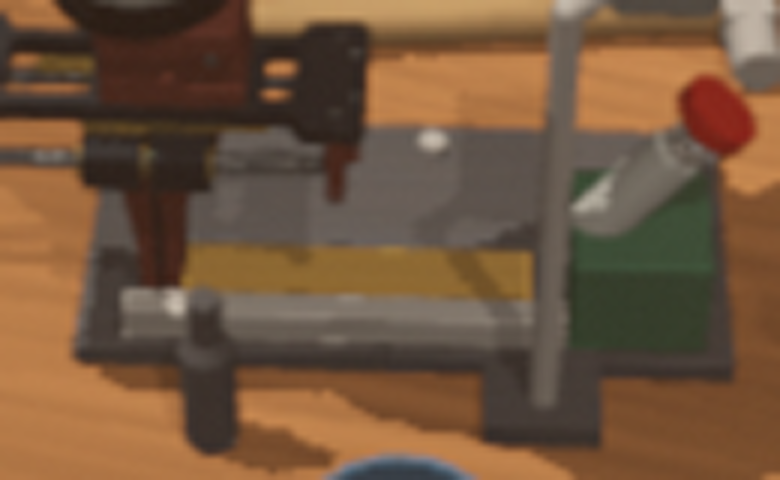

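Works: the bar lies along the rail with about 10–12 mm left to the block. Continuing slowly until it stops.

Emit:
move_arm(
  motion=[
    [-0.7,3,0,0,0,0,0],
    [-1.3,6,0,0,0,0,0],
    [-1.8,8,0,0,0,0,0],
    [-2.2,10,0,0,0,0,0],
  ],
)

```text
t: 13.28
ee_pos: [598.9, -142.0, -6.9]
orientation: [2.449, -1.968, 0.002]
ft_force: [-1.0, -6.6, 4.1]
width: 0.2
```

Emit:
move_arm(
  motion=[
    [-0.2,1,0,0,0,0,0],
    [-0.4,2,0,0,0,0,0],
    [-0.4,2,0,0,0,0,0],
  ],
)

```text
t: 13.53
ee_pos: [598.4, -139.9, -6.8]
orientation: [-2.449, 1.968, -0.002]
ft_force: [-0.7, -4.6, 3.6]
width: 0.9
```

Emit:
move_arm(
  motion=[
    [-0.2,1,0,0,0,0,0],
    [-0.4,2,0,0,0,0,0],
    [-0.4,2,0,0,0,0,0],
  ],
)

```text
t: 13.78
ee_pos: [598.0, -138.0, -6.8]
orientation: [2.449, -1.968, 0.002]
ft_force: [-1.0, -5.8, 3.6]
width: 0.3
```

Emit:
move_arm(
  motion=[
    [-0.2,1,0,0,0,0,0],
    [-0.4,2,0,0,0,0,0],
    [-0.4,2,0,0,0,0,0],
  ],
)

```text
t: 14.03
ee_pos: [597.5, -136.0, -6.9]
orientation: [2.449, -1.968, 0.002]
ft_force: [-0.6, -5.8, 3.5]
width: 0.3
```

Emit:
move_arm(
  motion=[
    [-0.2,1,0,0,0,0,0],
    [-0.4,2,0,0,0,0,0],
    [-0.6,3,0,0,0,0,0],
    [-0.6,3,0,0,0,0,0],
  ],
)

```text
t: 14.37
ee_pos: [597.6, -136.0, -6.8]
orientation: [2.448, -1.966, 0.008]
ft_force: [-0.7, -21.2, -0.5]
width: 0.1
```

Emit:
move_arm(
  motion=[
    [-0.2,1,0,0,0,0,0],
    [-0.4,2,0,0,0,0,0],
    [-0.4,2,0,0,0,0,0],
  ],
)

```text
t: 14.62
ee_pos: [597.7, -135.9, -6.7]
orientation: [2.448, -1.964, 0.011]
ft_force: [0.4, -31.1, -2.2]
width: 0.3
```

The bar is stopped against the block. Back off and square it against the rail again.

Emit:
move_arm(
  motion=[
    [1.3,-6,0,0,0,0,0],
    [3,-14,0,0,0,0,0],
    [3,-14,25,0,0,0,30],
    [3,-14,50,0,0,0,60],
    [3,-14,50,0,0,0,60],
  ],
)

```text
t: 15.03
ee_pos: [601.9, -144.8, 46.4]
orientation: [-2.446, 1.967, -0.007]
ft_force: [0.9, 0.6, -0.5]
width: 16.8
```

```bash
python3 - <<'E'
from h import *
from workcell import *
o=get_obs();print(o["t"],np.round(o["ee_pos"],1),"jig",injig(o["ee_pos"]),o["orientation"],o["ft_force"],o["width"])
print("target shift",T(Q,(-14,-42,0))[0,:2]-o["ee_pos"][:2])
E
```

```text
15.0333 [ 601.9 -144.8   46.4] jig [[  28.12157476 -106.54273053]] [-2.4461279   1.96665172 -0.00728927] [ 0.85445248  0.59956417 -0.45804609] 16.787743788148727
target shift [-55.11610619  53.87212603]
```

Emit:
move_arm(
  motion=[
    [-27,27,0,0,0,0,60],
    [-54,54,0,0,0,0,60],
    [-54,54,-25,0,0,0,60],
    [-54,54,-45,0,0,0,60],
    [-54,54,-51,0,0,0,60],
  ],
)

```text
t: 15.45
ee_pos: [543.0, -89.2, -10.7]
orientation: [2.448, -1.966, -0.006]
ft_force: [-0.7, 1.0, 0.3]
width: 50.0
```

Emit:
move_arm(
  motion=[
    [3,0.7,0,0,0,0,60],
    [6,1.3,0,0,0,0,60],
    [9,2,0,0,0,0,60],
    [12,2.7,0,0,0,0,60],
    [12,2.7,0,0,0,0,60],
  ],
)

```text
t: 15.87
ee_pos: [559.0, -88.0, -7.4]
orientation: [-2.448, 1.967, -0.003]
ft_force: [-0.6, -0.1, 0.5]
width: 59.9
```

Emit:
move_arm(
  motion=[
    [1.5,0.3,0,0,0,0,60],
    [3,0.7,0,0,0,0,60],
    [4,0.9,0,0,0,0,60],
    [4,0.9,0,0,0,0,60],
  ],
)

```text
t: 16.2
ee_pos: [561.4, -86.9, -8.2]
orientation: [-2.449, 1.968, -0.0]
ft_force: [0.3, 0.4, 1.1]
width: 60.3
```

Emit:
move_arm(
  motion=[
    [1,0.2,0,0,0,0,60],
    [2,0.4,0,0,0,0,60],
    [2,0.4,0,0,0,0,60],
  ],
)

```text
t: 16.45
ee_pos: [561.4, -86.6, -8.5]
orientation: [2.448, -1.966, -0.004]
ft_force: [-4.8, -2.7, 4.4]
width: 59.7
```

Emit:
move_arm(
  motion=[
    [1,0.2,0,0,0,0,60],
    [2,0.4,0,0,0,0,60],
    [2,0.4,0,0,0,0,60],
  ],
)

```text
t: 16.7
ee_pos: [561.4, -86.4, -8.7]
orientation: [2.446, -1.964, -0.009]
ft_force: [-10.3, -6.1, 8.8]
width: 59.8
```

Emit:
move_arm(
  motion=[
    [-6,-1.3,0,0,0,0,60],
    [-20,-4.5,0,0,0,0,60],
    [-30,-15,30,0,0,0,60],
    [-40,-30,65,0,0,0,30],
    [-50,-50,90,0,0,0,0],
  ],
)

```text
t: 17.12
ee_pos: [515.1, -135.8, 83.2]
orientation: [-2.45, 1.966, -0.001]
ft_force: [-0.1, -0.4, 0.3]
width: 49.9
```

```bash
python3 - <<'E'
from h import *
from workcell import *
o=get_obs();print(o["t"],np.round(o["ee_pos"],1),"jig",injig(o["ee_pos"]),o["orientation"],o["ft_force"],o["width"],np.round(o["qpos"],2))
p=get_image("wrist");pickle.dump(p,open("w10.pkl","wb"))
cv2.imwrite("pics/w10.png",cv2.resize(p["color"][0:240,:480,::-1],None,fx=1.6,fy=1.6))
R=cv2.Rodrigues(o["orientation"])[0];print(R.round(3).tolist())
E
```

```text
17.1167 [ 515.1 -135.8   83.2] jig [[-54.67204948 -78.96108992]] [-2.44954821e+00  1.96618841e+00 -6.23491554e-04] [-0.13711198 -0.4460852   0.262785  ] 49.89015273399989 [-0.28  0.46  1.91  0.    0.78  1.07]
[[0.216, -0.976, 0.001], [-0.976, -0.216, 0.0], [-0.0, -0.001, -1.0]]
```

View pics/w10.png

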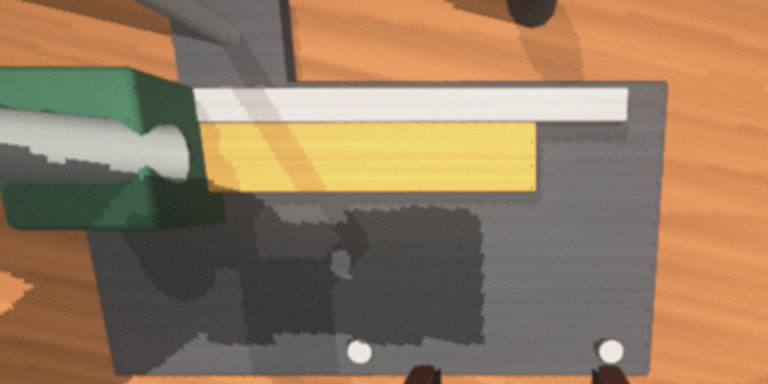

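The wrist view shows the bar (rows 123–192 in the crop) touching the rail along its whole length, its left end against the green block and its right end at column 536. The bar is home. I've used my 12 views, so the rest is numeric. Next: lift, turn the jaws along jig x, and meanwhile refine the jig pose.

Emit:
move_arm(
  motion=[
    [0,0,40,0,0,0.12,0],
    [0,0,80,0,0,0.24,0],
    [0,0,120,0,0,0.36,0],
    [0,0,160,0,0,0.48,0],
    [0,0,200,0,0,0.6,0],
  ],
)

```text
t: 17.58
ee_pos: [515.0, -135.9, 283.6]
orientation: [-2.924, 1.148, -0.001]
ft_force: [0.8, 1.3, -0.2]
width: 12.8
```

Emit:
move_arm(
  motion=[
    [0,0,35,0,0,0.12,0],
    [0,0,50,0,0,0.24,0],
    [0,0,50,0,0,0.36,0],
    [0,0,50,0,0,0.48,0],
    [0,0,50,0,0,0.6,0],
  ],
)

```text
t: 18.0
ee_pos: [515.5, -136.0, 332.1]
orientation: [3.133, -0.233, 0.003]
ft_force: [-0.6, -0.6, 1.5]
width: 0.3
```

Emit:
move_arm(
  motion=[
    [0,0,0,0,0,0.12,0],
    [0,0,0,0,0,0.24,0],
    [0,0,0,0,0,0.371,0],
    [0,0,0,0,0,0.371,0],
  ],
)

```text
t: 18.33
ee_pos: [515.3, -136.0, 331.4]
orientation: [-3.122, -0.347, -0.001]
ft_force: [0.9, 0.8, 0.2]
width: 0.3
```

```bash
python3 - <<'E'
from h import *
from workcell import *
p=pickle.load(open("w10.pkl","rb"))
P=[(15,-90,27),(45,-90,27),(45,-130,28),(59,-130,28),(65,-152,12),(-80,-152,12),(-80,133,12)]
u=np.array([(535,192),(535,123),(628,121),(628,88),(667,82),(649,375),(116,375)])/1.6
r=least_squares(lambda q:(proj(p,T(q,P))-u).ravel(),Q,loss="soft_l1");print(r.x,r.fun.reshape(-1,2).round(1).tolist())
o=get_obs();print(o["t"],np.round(o["ee_pos"],1),np.round(o["qpos"],2));R=cv2.Rodrigues(o["orientation"])[0];print(R.round(3).tolist())
for n in("scene","top"):
    s=get_image(n)
    h=cv2.cvtColor(s["color"],cv2.COLOR_RGB2HSV);m=cv2.inRange(h,(0,190,90),(6,255,255))|cv2.inRange(h,(175,190,90),(180,255,255))
    x0,y0,x1,y1=(335,200,395,260) if n=="scene" else (265,170,310,220);k=0*m;k[y0:y1,x0:x1]=m[y0:y1,x0:x1]
    c=cv2.findNonZero(k);print(n,None if c is None else (len(c),c[:,0].mean(0),c[:,0].min(0),c[:,0].max(0)),"pred head mid",[proj(s,T(q,(30,116,123.3))).round(1).tolist() for q in(Q,r.x)],[(np.round(d["location"],1).tolist(),round(d["p"],2)) for d in mark_of(s,"plunger_top")])
E
```

```text
[ 5.48030442e+02 -4.50632286e+01  2.15980108e-01] [[-0.1, 0.1], [0.4, -0.6], [-0.9, 0.5], [0.2, -0.4], [1.5, -1.0], [0.2, 1.6], [-3.3, 1.2]]
18.3333 [ 515.3 -136.   331.4] [-0.28  0.15  1.69  0.    1.3  -0.5 ]
[[0.976, 0.22, 0.0], [0.22, -0.976, 0.0], [0.0, 0.0, -1.0]]
scene (100, array([363.85, 223.66]), array([358, 218], dtype=int32), array([369, 230], dtype=int32)) pred head mid [[[362.9, 224.7]], [[363.8, 224.0]]] [([223.0, 364.5], 0.52)]
top (58, array([281.22413793, 189.86206897]), array([278, 185], dtype=int32), array([284, 195], dtype=int32)) pred head mid [[[283.8, 188.8]], [[283.2, 189.8]]] [([184.6, 282.1], 0.64)]
```

The refined jig pose is (548.0,-45.1, 0.216 rad), and the red head's pixels agree to within 2 px. Crossing high over the hood, then tilting.

Emit:
move_arm(
  motion=[
    [2,40,0,0,0,0,0],
    [4,80,0,0,0,0,0],
    [6,120,0,0,0,0,0],
    [8,160,0,0,0,0,0],
    [10,200,0,0,0,0,0],
  ],
)

```text
t: 18.95
ee_pos: [525.1, 65.7, 331.8]
orientation: [-3.124, -0.335, -0.001]
ft_force: [0.7, -1.0, 0.7]
width: 0.6
```

Emit:
move_arm(
  motion=[
    [2,40,0,0,0,0,0],
    [4,80,0,-0.05,-0.011,0,0],
    [5,115,0,-0.16,-0.035,0,0],
    [5,115,0,-0.27,-0.059,0,0],
    [5,115,0,-0.38,-0.083,0,0],
  ],
)

```text
t: 19.37
ee_pos: [530.8, 181.2, 332.7]
orientation: [2.734, 0.297, 0.064]
ft_force: [0.1, -0.4, 0.3]
width: 0.5
```

Emit:
move_arm(
  motion=[
    [0,0,0,-0.11,-0.024,0,0],
    [0,0,0,-0.217,-0.048,0,0],
    [0,0,0,-0.217,-0.048,0,0],
  ],
)

```text
t: 19.62
ee_pos: [528.9, 181.3, 329.0]
orientation: [2.512, 0.278, 0.084]
ft_force: [-1.1, 1.7, -0.1]
width: 0.2
```

```bash
cat >> h.py <<'E'
Q=[548.0,-45.1,.216]
A=T([0,0,Q[2]],(0,np.sin(np.radians(35)),np.cos(np.radians(35))))[0];TOP=T(Q,(30,120,129))[0]
def rep():
    from workcell import get_obs
    o=get_obs();R=cv2.Rodrigues(o["orientation"])[0];e=o["ee_pos"]
    print(round(o["t"],2),e.round(1),"q",o["qpos"].round(2),"toolz",R[:,2].round(3),"want",(-A).round(3),"toolx",R[:,0].round(3))
    Xj=T([0,0,Q[2]],(1,0,0))[0];n=np.cross(A,Xj)
    d=e-TOP;print("along axis",round(d@A,1),"lat x",round(d@Xj,1),"lat n",round(d@n,1),"F along",round(o["ft_force"]@A,1),o["ft_force"].round(1),"w",o["width"])
    return o,R
E
python3 - <<'E'
from h import *
from workcell import *
o,R=rep()
dR=np.c_[T([0,0,Q[2]],(1,0,0))[0],np.cross(-A,T([0,0,Q[2]],(1,0,0))[0]),-A]@R.T;print("turn needed",cv2.Rodrigues(dR)[0].ravel().round(3))
for d in(57,0):print(d,"shift",(TOP+A*d-o["ee_pos"]).round(1))
print(A)
s=get_image("scene")
h=s["color"].astype(int)
for off in(0,23):
  print(off,"axis pts scene",[proj(s,o["ee_pos"]-R[:,2]*(off+k)).round(1).tolist() for k in(0,20,40)], "z-bias",proj(s,o["ee_pos"]+[0,0,off]).round(1).tolist())
u,v=proj(s,o["ee_pos"]-R[:,2]*15)[0].astype(int)
print(u,v)
for y in range(v-16,v+14,1):print(y,' '.join("%02x%02x%02x"%tuple(h[y,x]) for x in range(u-8,u+14,2)))
E
```

```text
19.62 [528.9 181.3 329. ] q [ 0.63  0.33  1.59 -0.56  1.5   0.53] toolz [ 0.123 -0.565 -0.816] want [ 0.123 -0.56  -0.819] toolx [ 0.976  0.218 -0.003]
along axis 224.2 lat x -0.1 lat n -28.6 F along 1.0 [-1.1  1.7 -0.1] w 0.2431805004649394
turn needed [ 0.006 -0.002 -0.003]
57 shift [  15.7  -70.8 -153.4]
0 shift [  22.7 -102.7 -200. ]
[-0.12293137  0.56024799  0.81915204]
0 axis pts scene [[[423.4, 155.1]], [[430.3, 148.7]], [[437.4, 142.3]]] z-bias [[423.4, 155.1]]
23 axis pts scene [[[431.4, 147.8]], [[438.4, 141.3]], [[445.7, 134.6]]] z-bias [[425.4, 145.9]]
428 150
134 b57946 b57a47 b57a47 b47946 b67a47 b67b48 b87c49 b77c48 aa6e42 6b3929 502c22
135 b67a47 b47845 b57a46 b47946 b37946 b37846 b37846 956037 844e32 582f23 603326
136 b57947 b67a48 b47846 b37847 a26b3d 8e5c34 8e5c35 74452b 673628 5b3025 6b382b
137 ae7443 af7544 925e36 915d36 845430 774c2b 76492b 6c3a2a 582f23 643427 643327
138 9d673c 8c5a33 764c2b 774d2c 784c2b 784d2d 73442c 653426 603226 6e3b2d 512b1f
139 855531 794d2c 784c2b 784c2c 7a4d2d 76492b 6d3b2a 5e3023 6a3628 603224 45261c
140 7a4e2d 7b4e2e 7c4f2d 7b4e2c 7a4
[... 1208 characters left out ...]
f2e 7b4e2c 7c4f2e 7a4e2d 784d2c 764b2a 764b2c 754a2a
156 784c2c 784d2d 774c2b 774b2b 794d2c 7c4e2e 7b4e2d 7c4e2c 7d4f2d 7c4e2c 784d2b
157 764b2c 774c2c 774b2b 774b2b 794d2c 784c2b 794e2d 794d2c 7c4f2d 7c4f2e 7c4e2d
158 794d2c 794d2c 764b2a 774c2c 794d2c 784c2c 784d2c 774b2a 784c2b 784c2b 794d2c
159 794c2b 784d2c 784c2a 794d2c 7a4e2d 784c2b 784b2b 784c2b 784d2c 774c2b 784c2b
160 794e2d 794d2d 794d2b 794d2d 794d2c 794d2b 784c2c 794d2d 794c2c 784c2b 774b2b
161 794d2c 7a4d2c 7a4e2d 794d2c 784d2c 784c2a 784c2b 794d2c 7a4d2c 794c2b 794c2b
162 764a2b 764b2a 784d2c 794c2c 784c2c 784d2c 794d2d 794c2b 774b2b 784c2d 976138
163 7a4d2d 794d2c 754b2a 754a2a 754a2a 774c2a 764a2a 774c2b 7c4f2d 7d502d ac7242
```

The fingertip pixel (433,148) matches the short-finger model (431,148), not a vertical bias. Get onto the axis first, then come down along it.

Emit:
move_arm(
  motion=[
    [-5,23,-16,0.006,-0.002,-0.003,0],
    [0,0,-50,0.006,-0.002,-0.003,0],
    [5,-23.5,-84,0.006,-0.002,-0.003,0],
    [10,-47,-119,0.006,-0.002,-0.003,0],
    [15.5,-70.5,-153,0.006,-0.002,-0.003,0],
  ],
)

```text
t: 20.08
ee_pos: [546.1, 107.7, 178.8]
orientation: [2.528, 0.266, 0.091]
ft_force: [1.0, 0.6, -0.9]
width: 0.5
```

Emit:
move_arm(
  motion=[
    [0,0,0,0,0,0,0],
    [0,0,0,0,0,0,0],
  ],
)

```text
t: 20.25
ee_pos: [545.1, 106.8, 178.7]
orientation: [2.525, 0.265, 0.084]
ft_force: [0.8, 0.6, 0.4]
width: -0.2
```

```bash
python3 - <<'E'
from h import *
from workcell import *
o,R=rep();print((TOP+A*0-o["ee_pos"]).round(1))
dR=np.c_[T([0,0,Q[2]],(1,0,0))[0],np.cross(-A,T([0,0,Q[2]],(1,0,0))[0]),-A]@R.T;print("turn needed",cv2.Rodrigues(dR)[0].ravel().round(3))
E
```

```text
20.25 [545.1 106.8 178.7] q [ 0.5   0.46  1.78 -0.63  1.18  0.63] toolz [ 0.119 -0.556 -0.823] want [ 0.123 -0.56  -0.819] toolx [0.978 0.208 0.001]
along axis 57.3 lat x -0.3 lat n -4.8 F along 0.6 [0.8 0.6 0.4] w -0.16926855695641954
[  6.5 -28.2 -49.7]
turn needed [-0.006 -0.001  0.007]
```

Emit:
move_arm(
  motion=[
    [1.7,-7.4,-19.2,-0.006,-0.001,0.007,0],
    [4.1,-18.6,-35.6,-0.006,-0.001,0.007,0],
    [6.1,-27.5,-48.7,-0.006,-0.001,0.007,0],
    [7.8,-35.4,-60.1,-0.006,-0.001,0.007,0],
    [7.8,-35.4,-60.1,-0.006,-0.001,0.007,0],
  ],
)

```text
t: 20.67
ee_pos: [553.7, 72.8, 119.1]
orientation: [2.518, 0.276, 0.091]
ft_force: [-0.8, 0.5, -0.7]
width: 0.6
```

```bash
python3 - <<'E'
from h import *
from workcell import *
o,R=rep()
for off in(20,24,28):
  for n in("scene",):
    s=get_image(n);print(off,proj(s,o["ee_pos"]-R[:,2]*off).round(1).tolist(),proj(s,TOP).round(1).tolist())
h=cv2.cvtColor(s["color"],cv2.COLOR_RGB2HSV);m=cv2.inRange(h,(0,190,90),(6,255,255))|cv2.inRange(h,(175,190,90),(180,255,255))
c=cv2.findNonZero(m[205:245,345:385]);print(len(c),c[:,0].mean(0)+[345,205])
E
```

```text
20.67 [553.7  72.8 119.1] q [ 0.45  0.54  1.83 -0.7   1.05  0.68] toolz [ 0.127 -0.56  -0.819] want [ 0.123 -0.56  -0.819] toolx [0.976 0.217 0.003]
along axis -11.5 lat x 0.8 lat n 0.7 F along -0.2 [-0.8  0.5 -0.7] w 0.6023276847085196
20 [[368.2, 220.7]] [[365.6, 222.4]]
24 [[369.2, 219.7]] [[365.6, 222.4]]
28 [[370.3, 218.7]] [[365.6, 222.4]]
103 [363.83495146 223.61165049]
```

Emit:
move_arm(
  motion=[
    [0.3,-1.4,-2,0,0,0,0],
    [0.6,-2.8,-4.1,0,0,0,0],
    [0.9,-4.2,-6.1,0,0,0,0],
    [1.2,-5.6,-8.2,0,0,0,0],
  ],
)

```text
t: 21.15
ee_pos: [554.7, 68.1, 111.1]
orientation: [2.517, 0.278, 0.092]
ft_force: [-0.5, 0.3, 0.1]
width: 0.1
```

Emit:
move_arm(
  motion=[
    [0.25,-1.1,-1.6,0,0,0,0],
    [0.5,-2.2,-3.3,0,0,0,0],
    [0.5,-2.2,-3.3,0,0,0,0],
  ],
)

```text
t: 21.4
ee_pos: [555.1, 65.6, 107.6]
orientation: [2.517, 0.278, 0.091]
ft_force: [-1.5, 1.6, 3.5]
width: 0.3
```

```bash
python3 -c "
from h import *
rep()"
```

```text
21.4 [555.1  65.6 107.6] q [ 0.44  0.56  1.84 -0.72  1.03  0.69] toolz [ 0.127 -0.56  -0.819] want [ 0.123 -0.56  -0.819] toolx [0.976 0.219 0.002]
along axis -25.2 lat x 0.6 lat n 1.3 F along 3.9 [-1.5  1.6  3.5] w 0.3308568495746545
```

Contact at about -25 mm along the axis with 3.9 N, right where the spring should start. Pressing.

Emit:
move_arm(
  motion=[
    [0.3,-1.4,-2,0,0,0,0],
    [0.6,-2.8,-4.1,0,0,0,0],
    [0.9,-4.2,-6.1,0,0,0,0],
    [1.2,-5.6,-8.2,0,0,0,0],
    [1.5,-6.7,-9.8,0,0,0,0],
  ],
)

```text
t: 21.82
ee_pos: [556.6, 59.2, 98.1]
orientation: [2.517, 0.278, 0.091]
ft_force: [-4.1, 4.2, 8.3]
width: 0.4
```

Emit:
move_arm(
  motion=[
    [0.12,-0.6,-0.8,0,0,0,0],
    [0.25,-1.1,-1.6,0,0,0,0],
    [0.37,-1.7,-2.5,0,0,0,0],
    [0.37,-1.7,-2.5,0,0,0,0],
  ],
)

```text
t: 22.15
ee_pos: [556.9, 58.1, 96.5]
orientation: [2.517, 0.277, 0.092]
ft_force: [-6.9, 8.9, 13.3]
width: 0.5
```

```bash
python3 -c "
from h import *
rep()"
```

```text
22.15 [556.9  58.1  96.5] q [ 0.42  0.57  1.84 -0.73  1.    0.7 ] toolz [ 0.128 -0.56  -0.819] want [ 0.123 -0.56  -0.819] toolx [0.976 0.218 0.003]
along axis -38.8 lat x 0.8 lat n 1.3 F along 16.7 [-6.9  8.9 13.3] w 0.4619722644738723
```

Emit:
move_arm(
  motion=[
    [0.15,-0.7,-1,0,0,0,0],
    [0.25,-1.1,-1.6,0,0,0,0],
    [0.25,-1.1,-1.6,0,0,0,0],
    [0.25,-1.1,-1.6,0,0,0,0],
  ],
)

```text
t: 22.48
ee_pos: [557.0, 57.9, 96.3]
orientation: [2.517, 0.276, 0.093]
ft_force: [-15.3, 16.2, 27.9]
width: 0.4
```

```bash
python3 -c "
from h import *
rep()"
```

```text
22.48 [557.   57.9  96.3] q [ 0.42  0.58  1.84 -0.73  1.    0.7 ] toolz [ 0.129 -0.56  -0.819] want [ 0.123 -0.56  -0.819] toolx [0.976 0.218 0.004]
along axis -39.0 lat x 0.9 lat n 1.3 F along 33.8 [-15.3  16.2  27.9] w 0.3739323638474364
```

Hard stop confirmed: 34 N with no more travel. Retract along the axis.

Emit:
move_arm(
  motion=[
    [-0.6,2.8,4.1,0,0,0,0],
    [-1.8,8.4,12.3,0,0,0,0],
    [-3.7,16.8,24.6,0,0,0,0],
    [-7.4,33.6,49.2,0,0,0,0],
    [-11.7,53.2,77.8,0,0,0,0],
  ],
)

```text
t: 22.9
ee_pos: [544.3, 108.6, 171.0]
orientation: [2.516, 0.278, 0.086]
ft_force: [1.2, 0.6, -0.3]
width: 0.6
```

Emit:
move_arm(
  motion=[
    [-3.7,16.8,24.6,0,0,0,0],
    [-7.4,33.6,49.2,0,0,0,0],
    [-11.1,50.4,73.7,0,0,0,0],
    [-14.8,67.2,98.3,0,0,0,0],
    [-14.8,67.2,98.3,0,0,0,0],
  ],
)

```text
t: 23.32
ee_pos: [532.7, 180.0, 274.3]
orientation: [2.52, 0.278, 0.101]
ft_force: [1.9, 1.0, 0.9]
width: 0.3
```

```bash
python3 - <<'E'
from h import *
from workcell import *
rep()
for n in("scene","top"):
    s=get_image(n);pickle.dump(s,open(n+"9.pkl","wb"));a=pickle.load(open(n+".pkl","rb"))
    h=cv2.cvtColor(s["color"],cv2.COLOR_RGB2HSV);m=cv2.inRange(h,(0,190,90),(6,255,255))|cv2.inRange(h,(175,190,90),(180,255,255))
    x0,y0,x1,y1=(335,200,395,260) if n=="scene" else (265,170,310,220);c=cv2.findNonZero(m[y0:y1,x0:x1])
    if c is not None:print(n,"red",len(c),c[:,0].mean(0)+[x0,y0])
    h2=cv2.inRange(h,(18,110,60),(34,255,255))
    x0,y0,x1,y1=(265,225,350,262) if n=="scene" else (285,165,375,225);c=cv2.findNonZero(h2[y0:y1,x0:x1])
    if c is not None:
        b=cv2.minAreaRect(c);bp=cv2.boxPoints(b)+[x0,y0];print("bar",len(c),np.round(b[1],1),injig(back(s,bp,27)).round(1).tolist())
    print("home corners",proj(s,T(Q,[(15,-90,27),(45,-90,27),(45,60,27),(15,60,27)])).round(1).tolist(), "" if c is None else bp.round(1).tolist())
    for l in("hammer","brush","grinder","drift","can","mug","jar"):
        f=lambda p:[d["location"] for d in mark_of(p,l)][:1]
        g=cv2.absdiff(s["color"],a["color"])
        print(l,np.round(f(s),1).tolist(),end=" ")
    print()
E
```

```text
23.32 [532.7 180.  274.3] q [ 0.62  0.38  1.65 -0.57  1.4   0.59] toolz [ 0.135 -0.556 -0.82 ] want [ 0.123 -0.56  -0.819] toolx [0.975 0.221 0.01 ]
along axis 178.2 lat x 3.3 lat n 1.2 F along 1.1 [1.9 1.  0.9] w 0.28565205396717336
scene red 101 [363.94059406 223.66336634]
bar 421 [58.1  8.1] [[44.8, -89.8], [16.3, -91.9], [15.8, 60.6], [44.3, 59.7]]
home corners [[281.9, 244.5], [280.9, 253.0], [339.1, 254.7], [339.0, 246.2]] [[280.9, 252.9], [281.2, 244.9], [339.2, 246.4], [339.0, 254.5]]
hammer [[210.6, 329.6]] brush [[246.4, 215.7]] grinder [[253.8, 416.0]] drift [[277.0, 280.9]] can [[304.7, 232.9]] mug [] jar [[337.3, 386.8]] 
top red 57 [281.1754386  189.87719298]
bar 380 [ 9.  45.3] [[44.5, 59.0], [44.6, -91.8], [14.1, -91.2], [14.2, 59.1]]
home corners [[347.4, 188.1], [345.6, 179.4], [301.3, 187.4], [302.9, 196.2]] [[301.6, 187.5], [346.2, 179.4], [347.8, 188.3], [303.3, 196.4]]
hammer [[247.4, 320.8]] brush [[182.9, 399.1]] grinder [[214.1, 240.1]] drift [[162.5, 340.7]] can [[137.1, 366.8]] mug [[135.4, 311.8]] jar [[134.4, 259.0]]
```

The bar corners match home within about 0.5 px in both cameras, the plunger head is back at its rest pixel, and the gripper is well clear. Handing in.

```bash
python3 -c "
from workcell import *
print(close_job())"
```

```text
the job is handed in; nothing more can be done
None
```

The bar is home against the rail and the green block. After that I pressed the plunger once to its stop and let it spring back. The job is handed in at about 23 s of the 72 s allowed.

**Bar:** I pushed it to the rail with both open fingers, slid it along to the block with the closed fingers, then squared it on the rail again. The last side and top pictures put its corners within about 2 mm of home in the jig frame, and the last wrist picture showed it touching the rail along its full length.

**Plunger:** I pressed it along its leaning axis. Contact came at about 4 N. After about 14 mm it reached a firm stop, where I pressed to 34 N with no further travel. The red head is back at its original pixel position in both cameras.

**Clearance and bystanders:** The gripper is about 200 mm away from the head, with near-zero force. I never moved the arm near the bystanders on purpose. The drift, can and brush marks matched the first pictures. I did not compare the hammer, jar and grinder closely, and the network found the mug only in the top view.

**What disagreed or went past the plan:**
- The real fingertips sit about 24 mm short of the reported TCP, so my first two pushing passes went over the bar without touching it.
- The push against the block briefly reached 31 N, above the 20 N suggested for squaring.
- My first jig estimate was about 3 mm off; I refitted it before pressing the plunger.

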